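# Pack the test-piece carry tray and lock its handle up

## Robot

A 6-joint arm with a two-finger parallel gripper is mounted at the origin on the work surface. World frame = base frame: x ahead of the robot, y to its left, z up, the work surface at z = 0. Lengths are in m, angles in rad, forces in N, time in s.
With the tool pointing down it reaches from about 0.35 to 0.95 m from the base axis. Payload 17.4 kg.
Tool frame: the origin (TCP) lies where the fingers leave the gripper's body, on its centre line; the fingertips stand 84 mm ahead of it and the grasp point (between the pads) lies 65 mm ahead of it; z points along the fingers, y is the direction in which the jaws open and shut (so a half turn about z gives the same grasp; the last joint's range is limited). The gripper opens to 93 mm and grips with 3 to 60 N. Pads are 15 mm wide; open, the fingers measure 128 mm over their backs; the gripper's body (75 mm by 188 mm) begins 65 mm behind the grasp point.
Start: joints at [-1.311, 0.116, 1.442, -0, 1.584, -0.038], TCP at [0.198, -0.645, 0.303] pointing down, gripper open.
Joint ranges: [-2.83, 2.83], [-0.83, 2.19], [0.07, 2.5], [-1.14, 4.28], [0.01, 3], [-2.97, 2.97]. Speed limits (rad/s): [1.89, 1.89, 2.22, 3.14, 3.14, 3.14].

## Interface

Orientations are given as a unit quaternion [x, y, z, w].
In Python, from rig import bot, command_gripper, get_state, vision, workorder, nets gives the robot as it stands. The module is installed in compiled form; this text tells all that it offers. Calls block until the motion is done:
- bot.goto(position, orientation): joint-space move of the TCP to a pose.
- bot.line_to(position, frame=None, v=0.15): straight line of the TCP; frame=None keeps the orientation; v is the mean speed in m/s.
- bot.goto_joints(angles): joint-space move.
- command_gripper(opening): finger opening in m; the grip force is fixed at half the most; returns when the fingers have stopped.
- bot.dwell(seconds).
- bot.inverse_kinematics(position, orientation): joint angles nearest the present ones, or None.
- get_state(): the state.
- vision.snapshot(name): name is "scene" or "top"; returns a dict with "frame" (384x512x3 uint8, red, green, blue), "camera_matrix" (3x3 intrinsics, pixels), "cam_to_world" (4x4, takes a point from camera to world coordinates). Camera axes: x right, y down, z forward; pixel columns grow to the right and rows downward; lengths in m; the calibration is good to about 2 mm. A picture is of the moment at which its call begins. There is no depth.
A pose or a line that the arm cannot do raises bot.MotionError and nothing moves.
- workorder.sign_off(): hands the job in, once; it reports no verdict.
Trained networks look in a picture, given as the dict that the camera call returned (one of the last four; its "shot" number tells which), for a name from the list of things; names that differ only in an ending like _2 or _b are one class to them, and where a whole thing is asked for, a point or a joint stands for the part that bears it (a point fixed in the world has none). Each returns a list of dicts, best first, with "confidence" (0 to 1); they miss things now and then, are a little off and sometimes report something else, mostly with a low value. They report only what shows in the picture. A call takes as long as a camera call. They do not tell look-alikes from the thing itself.
- nets.look_for(query, picture): "point" ([x, y, z] in m, in world coordinates, good to about 4 mm: the middle of the surface that is visible of it).
- nets.masks_of(query, picture): "mask" (384x512 bool, what is visible of it).
- nets.place_of(query, picture): "point" ([x, y, z] in m, in world coordinates, good to about 4 mm: a listed point, or the origin of a listed thing).
The state is a dict: "t": time; "joints": joint angles; "joint_velocities": joint speeds; "effort": joint torques, N m; "position": TCP position; "tool_rot": TCP orientation; "wrist_force": force on the tool from outside, world axes, zero at the start; "moment": the same for the moment, N m; "grip_width": finger opening in m.
Only numpy, scipy, OpenCV 4.12 (cv2) and the standard library are available. Lean on these libraries where they do the work, as an engineer would, in place of code of your own. Each camera call takes 0.05 s, during which the arm holds its last target.

## Task

Pack the carry tray: slide its divider so that the long square steel bar will fit lengthwise on the side where the handle lies folded and the flat rectangular steel block on the other side, and lower each piece flat onto the tray floor in its own compartment, gently, without dropping it. Then swing the carry handle up until it snaps home in its upright detent, and leave everything else on the bench where it is.

Things in the scene. Friction and masses are not known exactly. Their poses are not given: they have to be found in the camera images.
- tray: Grey open carry tray with a black floor, fixed to the bench. Origin: centre of its underside. Its length runs along its own y: inside 320 mm long (y from -160 to +160 mm) and 112 mm wide (x from -56 to +56 mm), walls 5 mm thick and 45 mm high, floor top 6 mm above the bench. The handle lies folded towards its +y end. Turns only about the vertical, by at most 0.3 rad.
- divider (a joint): Slide position (m) of the divider, an upright aluminium plate 8 mm thick and 42 mm high across the tray's width. At value q its mid-plane lies at tray y = 0.020 - q; it slides along the tray from 0 to 0.136 and stays where it is left (about 2.5 N to move). It starts between 0 and 0.02, where the bar fits on neither side; between 0.044 and 0.106 both pieces fit lengthwise (up to 0.124 the block fits turned crosswise).
- divider_knob (a point): Point on the axis of the black upright round knob on the middle of the divider, 62 mm above the bench; knob 18 mm across, from 42 to 74 mm above the bench. Its axes are parallel to the tray's.
- handle (a joint): Swing angle (rad) of the carry handle: 0 = folded level towards the tray's +y end, 1.571 = upright at its end stop. Starts between 0 and 0.25 and stays where it is left by friction (about 2.5 N at the grip to lift it). From about 1.15 a spring plunger resists, up to about 3 N more at the grip; past about 1.48 it pushes the handle into the end stop (the detent) and keeps it there; let go earlier, the handle stops short.
- handle_grip (a point): Centre of the black grip of the handle: a round sleeve 18 mm across and 90 mm long along the tray's x, on a steel bail whose side arms (10 mm thick) run outside the tray's long walls at tray x = -72 and +72 mm. It moves on a circle of radius 205 mm about handle_hinge in the tray's y-z plane. The sleeve does not turn on the bail.
- handle_hinge (a point): Point on the handle's hinge axis (along tray x), at tray x = 0, y = 0, 40 mm above the bench.
- bar: Long bright steel bar, 180 x 22 x 22 mm, about 0.65 kg, lying on the bench with its long axis along its own x (within about 0.35 rad of world x at the start). Origin: centre of its underside.
- bar_center (a point): Centre of the bar, 11 mm above its underside.
- block: Flat bright steel rectangular block, 70 x 50 x 16 mm (own x, y, z), about 0.42 kg. Origin: centre of its underside. The only other steel piece of that kind, the bystander disc, is round.
- block_center (a point): Centre of the block, 8 mm above its underside.
- disc: Bystander: round steel disc 60 mm across, 12 mm thick. Origin: centre of its underside.
- weight: Bystander: brass cylinder 40 mm across, 45 mm high. Origin: centre of its underside.
- cleaner: Bystander: white bottle 56 mm across, 130 mm high. Origin: centre of its underside.
- driver: Bystander: screwdriver lying on the bench along its own x. Origin: under its middle.
- spare: Bystander: black open box 100 x 70 x 30 mm. Origin: centre of its underside.
- dish: Bystander: white bowl 80 mm across, 30 mm high. Origin: centre of its underside.
- caliper: Bystander: steel caliper lying flat, 200 mm long along its own x. Origin: underside of the beam's middle.
Not all that is in view belongs to the job. Several things have the shape of the bar; the one meant has the colours described above.

How it is judged:
By the outcome, as a careful person would: the job done as asked, in the order asked, and still so for the second after the job is handed in, with the robot touching nothing.
It also fails if it takes over 72 s, if anything falls off the work surface, if the arm or the gripper's body presses on something with over 40 N, if the wrist force passes 120 N, or if a joint passes its speed limit or range.

## Working session

There is one attempt and no reset: what is moved stays moved. The work goes in short steps, each a Python script; the robot and the scene stay as the last script left them, time stands still between calls to the robot, and variables do not carry over. Pictures are saved under pics/ and viewed, and the job is handed in when it is done.

```bash
mkdir -p pics; ls; python3 - <<'E'
from rig import bot, command_gripper, get_state, vision, workorder, nets
import cv2
s=get_state(); print(s)
for n in ("scene","top"):
    p=vision.snapshot(n); cv2.imwrite(f"pics/{n}0.png",cv2.cvtColor(p["frame"],cv2.COLOR_RGB2BGR))
    print(n,p["camera_matrix"].tolist(),p["cam_to_world"].tolist())
    for q in ("tray","divider_knob","handle_grip","handle_hinge","bar_center","block_center","disc","weight","cleaner","driver","spare","dish","caliper"):
        print(q,[(r["point"] if 0 else [round(float(v),3) for v in r["point"]],round(float(r["confidence"]),2)) for r in nets.place_of(q,p)])
E
```

```text
pics
{'t': 0.0, 'joints': array([-1.31080590e+00,  1.16450931e-01,  1.44223738e+00, -3.82120810e-05,
        1.58399911e+00, -3.78143152e-02]), 'joint_velocities': array([ 0.00032987,  0.00194774, -0.00062163,  0.00098364, -0.0002656 ,
        0.00167565]), 'effort': array([ 2.28789310e-05, -7.21263814e+01, -6.22609735e+01,  7.79516855e-02,
        2.37873226e-02, -8.31479952e-05]), 'position': array([ 0.19800711, -0.6451942 ,  0.30204608]), 'tool_rot': array([ 9.88934397e-01,  1.48352480e-01, -7.96696108e-05, -5.41892252e-04]), 'wrist_force': array([-0.26658756,  0.78419947, -0.42248796]), 'moment': array([ 0.00902145, -0.0503074 ,  0.01480318]), 'grip_width': 0.0928881232176771}
scene [[485.4917354550182, 0.0, 264.0774852004986], [0.0, 485.4917354550182, 197.11016512965293], [0.0, 0.0, 1.0]] [[-0.4782304135068839, 0.5632460581252957, -0.6738319891511172, 1.4991061417189864], [0.8782334640045785, 0.30783119865055925, -0.3659862508891269, 0.45926269496581323], [0.0012861957681226971, -0.7668075580898224, -0.6418757781352793, 0.9776196618265175], [0.0, 0.0, 0.0, 1.0]]
tray [([0.536, 0
[... 1314 characters left out ...]
ndle_grip [([0.569, 0.292, 0.085], 0.82)]
handle_hinge [([0.535, 0.102, 0.042], 0.95), ([0.716, -0.302, 0.001], 0.4), ([0.753, 0.141, -0.003], 0.31)]
bar_center [([0.323, -0.245, 0.012], 0.68), ([0.553, -0.416, 0.011], 0.59)]
block_center [([0.513, -0.239, 0.004], 0.51)]
disc [([0.717, -0.304, 0.003], 0.44)]
weight [([0.572, 0.451, 0.001], 0.41), ([0.536, 0.103, 0.06], 0.35)]
cleaner [([0.761, -0.004, -0.002], 0.47)]
driver [([0.426, 0.45, 0.001], 0.76), ([0.512, -0.24, 0.007], 0.48), ([0.551, -0.418, 0.01], 0.25)]
spare [([0.783, -0.142, -0.002], 0.7), ([0.554, -0.416, 0.008], 0.63)]
dish [([0.753, 0.139, -0.004], 0.77), ([0.784, -0.143, 0.001], 0.7)]
caliper [([0.487, -0.577, -0.0], 0.53)]
```

View pics/scene0.png

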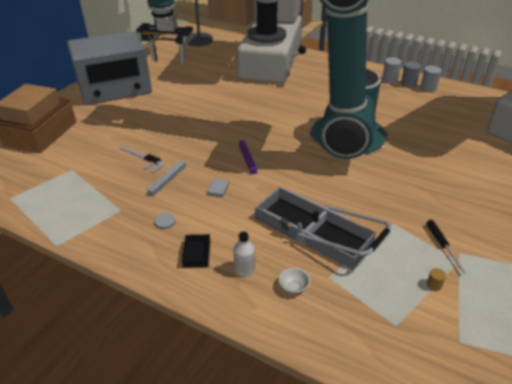

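View pics/top0.png

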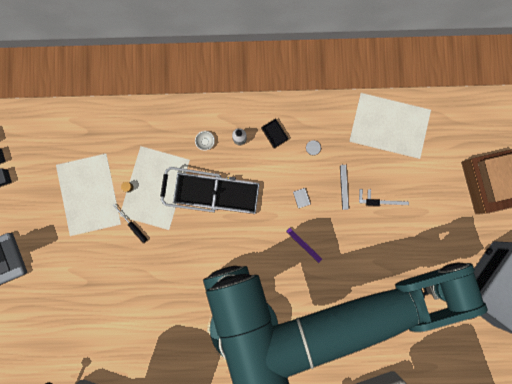

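The bright bar is at top px (345,187) and scene px (167,177). The purple bar, at top px (304,245), is the decoy. The block is at top px (302,197) and the tray is around (212,191). Next I measure yaws from rectified views.

```bash
cat > h.py <<'E'
from rig import bot, command_gripper, get_state, vision, workorder, nets
import cv2, numpy as np
from scipy.spatial.transform import Rotation as R
def proj(p,P):
    T=np.linalg.inv(p["cam_to_world"]); c=(T[:3,:3]@np.asarray(P,float).T).T+T[:3,3]
    u=(p["camera_matrix"]@c.T).T; return u[:,:2]/u[:,2:]
def unproj(p,uv,z):
    uv=np.atleast_2d(uv).astype(float); K=p["camera_matrix"];M=p["cam_to_world"]
    d=np.c_[(uv[:,0]-K[0,2])/K[0,0],(uv[:,1]-K[1,2])/K[1,1],np.ones(len(uv))]@M[:3,:3].T
    o=M[:3,3]; t=(z-o[2])/d[:,2]; return o+t[:,None]*d
def rectify(p,x0,x1,y0,y1,z,s):
    # output col = y decreasing, row = x decreasing (top-like); s px per m
    W=int((y1-y0)*s);H=int((x1-x0)*s)
    c,r=np.meshgrid(np.arange(W),np.arange(H))
    P=np.stack([x1-r/s,y1-c/s,np.full(c.shape,z)],-1).reshape(-1,3)
    uv=proj(p,P).astype(np.float32).reshape(H,W,2)
    return cv2.remap(p["frame"],uv[...,0],uv[...,1],cv2.INTER_CUBIC)
def save(name,im): cv2.imwrite("pics/"+name,cv2.cvtColor(im,cv2.COLOR_RGB2BGR))
E
python3 - <<'E'
from h import *
for n in ("top","scene"):
    p=vision.snapshot(n)
    a=rectify(p,.40,.66,-.08,.32,.045,1500); save(f"tray_{n}.png",a)
    b=rectify(p,.42,.68,-.52,-.18,.02,1500); save(f"bb_{n}.png",b)
    for q,z in (("bar",.022),("block",.016),("tray",.045)):
        for r in nets.masks_of(q,p)[:2]:
            m=r["mask"]; v,u=np.nonzero(m)
            P=unproj(p,np.c_[u,v],z)[:,:2]
            rect=cv2.minAreaRect((P*1000).astype(np.float32))
            e,V=np.linalg.eigh(np.cov(P.T)); 
            print(n,q,round(r["confidence"],2),m.sum(),P.mean(0).round(4),rect,"pca",np.arctan2(V[1,1],V[0,1]))
E
```

```text
top bar 0.81 246 [ 0.3228 -0.2476] ((322.4190368652344, -247.94647216796875), (173.0430450439453, 19.739734649658203), 43.370174407958984) pca -2.379818010391879
top bar 0.53 188 [ 0.5509 -0.4162] ((550.3519287109375, -414.9244384765625), (169.70492553710938, 20.32048797607422), 0.3558689057826996) pca -3.1284267998407813
top block 0.5 197 [ 0.513  -0.2445] ((513.0693969726562, -244.60025024414062), (67.35962677001953, 49.72164535522461), 16.809680938720703) pca -2.8288935659956986
top tray 0.85 3227 [0.5429 0.1181] ((543.0762939453125, 121.64743041992188), (385.0270690917969, 161.3254852294922), 79.67996215820312) pca 1.405452465381035
scene bar 0.85 293 [ 0.3392 -0.2337] ((335.62646484375, -237.91693115234375), (202.67742919921875, 30.710058212280273), 44.53569793701172) pca -2.3825550321805196
scene bar 0.73 422 [ 0.5647 -0.4052] ((557.431884765625, -407.4411315917969), (194.52182006835938, 43.57526779174805), 4.571494102478027) pca -3.086951365486275
scene block 0.71 301 [ 0.5186 -0.2367] ((517.9136352539062, -236.8397674560547), (86.8805923461914, 55.785057067871094), 15.75173282623291) pca -2.8005614295250383
scene block 0.45 5248 [0.5279 0.1131] ((504.5271301269531, 103.15254211425781), (375.244873046875, 220.25372314453125), 81.81482696533203) pca 1.4867504220765462
scene tray 0.91 5132 [0.5555 0.1227] ((532.8778076171875, 114.29999542236328), (358.06207275390625, 212.29591369628906), 81.41542053222656) pca 1.4802059217351964
```

View pics/tray_top.png

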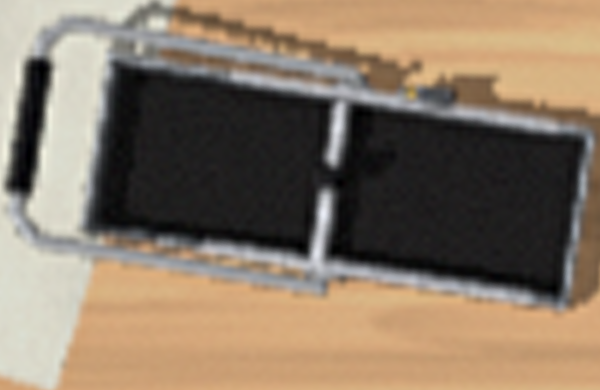

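View pics/bb_top.png

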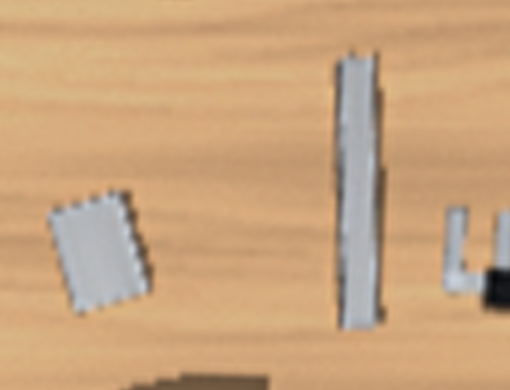

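View pics/tray_scene.png

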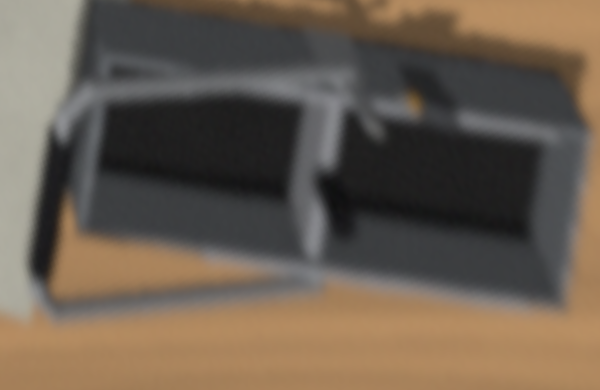

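```bash
cat >> h.py <<'E'
YAW=-0.153; C=np.array([0.5385,0.0960])
def tw(x,y,z): # tray->world
    c,s=np.cos(YAW),np.sin(YAW); return np.array([C[0]+c*x-s*y, C[1]+s*x+c*y, z])
def wt(p):
    c,s=np.cos(YAW),np.sin(YAW); d=np.asarray(p)[:2]-C; return np.array([c*d[0]+s*d[1],-s*d[0]+c*d[1]])
def quat(zdir,ydir):
    z=np.array(zdir,float);z/=np.linalg.norm(z);y=np.array(ydir,float);y-=z*(y@z);y/=np.linalg.norm(y)
    return R.from_matrix(np.c_[np.cross(y,z),y,z]).as_quat()
def down(a): return quat([0,0,-1],[np.cos(a),np.sin(a),0])
def st(msg=""):
    s=get_state(); print(msg,"t %.2f"%s["t"],s["position"].round(4),"F",s["wrist_force"].round(1),"w %.4f"%s["grip_width"],"q6 %.2f"%s["joints"][5],flush=True); return s
E
python3 - <<'E'
from h import *
# triangulate grip
P=[];A=[];b=[]
top=vision.snapshot("top");sc=vision.snapshot("scene")
for p,w in ((top,(.66-125/1500,.32-28/1500,.045)),(sc,(.66-205/1500,.32-50/1500,.045))):
    o=p["cam_to_world"][:3,3];d=np.array(w)-o;d/=np.linalg.norm(d);M=np.eye(3)-np.outer(d,d);A.append(M);b.append(M@o)
g=np.linalg.solve(sum(A),sum(b)); print("grip",g,wt(g),"angle",np.arctan2(g[2]-.04,wt(g)[1]), np.hypot(g[2]-.04,wt(g)[1]))
# refine tray by gradient at outer rim
imgs=[]
for p in (top,sc):
    g_=cv2.GaussianBlur(cv2.cvtColor(p["frame"],cv2.COLOR_RGB2GRAY).astype(np.float32),(0,0),1)
    imgs.append((p,cv2.magnitude(cv2.Sobel(g_,5,1,0),cv2.Sobel(g_,5,0,1))))
print("knob",wt([.538,.1025]))
for a in (YAW+np.pi/2,YAW-np.pi/2,YAW,YAW+np.pi,np.pi/2+.012,-np.pi/2+.012,np.pi/2+.3,-np.pi/2+.3):
    for nm,pos in (("tray",[*C,.2]),("bar",[.551,-.416,.2]),("block",[.513,-.2445,.2])):
        j=bot.inverse_kinematics(pos,down(a)); print(round(a,2),nm,None if j is None else np.round(j,2))
for th in np.linspace(.1,1.57,5):
    for off in (-2.2,-1.8,-1.57):
      for sg in (1,-1):
        ph=off+th-.15; e=lambda a:tw(0,np.cos(a),0)-tw(0,0,0)+[0,0,np.sin(a)]
        zd=e(ph); yd=sg*e(ph+np.pi/2); s=tw(0,.205*np.cos(th),.04+.205*np.sin(th))
        j=bot.inverse_kinematics(s-.065*zd,quat(zd,yd)); print("h",round(th,2),off,sg,None if j is None else np.round(j,2))
# fit
from scipy.optimize import minimize
import h
def cost(v):
    h.C=np.array(v[:2]);h.YAW=v[2];t=0
    L=np.linspace(-.16,.16,80);W=np.linspace(-.055,.055,30)
    pts=np.array([h.tw(x,y,.045) for x in(-.061,.061) for y in L]+[h.tw(x,y,.045) for y in(-.165,.165) for x in W])
    for p,m in imgs:
        uv=proj(p,pts).astype(np.float32)[None]; t-=np.sqrt(cv2.remap(m,uv[...,0],uv[...,1],1)).mean()
    return t
best=min(((cost((x,y,a)),x,y,a) for x in np.arange(.53,.549,.002) for y in np.arange(.088,.107,.002) for a in np.arange(-.19,-.11,.01)))
print(best, minimize(cost,best[1:],method="Nelder-Mead").x)
E
```

```text
grip [0.57166958 0.29376626 0.09053785] [0.00264178 0.20051119] angle 0.246902490468235 0.20678203988068827
knob [-0.00148478  0.00634787]
1.42 tray [ 0.13 -0.12  1.84 -0.    1.42 -1.29]
1.42 bar [-0.68  0.19  1.52 -0.    1.43 -2.1 ]
1.42 block [-0.49 -0.07  1.8  -0.    1.41 -1.91]
-1.72 tray [ 0.13 -0.12  1.84 -0.    1.42  1.85]
-1.72 bar [-0.68  0.19  1.52 -0.    1.43  1.04]
-1.72 block [-0.49 -0.07  1.8  -0.    1.41  1.23]
-0.15 tray [ 0.13 -0.12  1.84 -0.    1.42  0.28]
-0.15 bar [-0.68  0.19  1.52 -0.    1.43 -0.53]
-0.15 block [-0.49 -0.07  1.8  -0.    1.41 -0.34]
2.99 tray [ 0.13 -0.12  1.84 -0.    1.42 -2.86]
2.99 bar [-0.68  0.19  1.52 -0.    1.43  2.61]
2.99 block [-0.49 -0.07  1.8  -0.    1.41  2.8 ]
1.58 tray [ 0.13 -0.12  1.84 -0.    1.42 -1.45]
1.58 bar [-0.68  0.19  1.52 -0.    1.43 -2.27]
1.58 block [-0.49 -0.07  1.8  -0.    1.41 -2.07]
-1.56 tray [ 0.13 -0.12  1.84 -0.    1.42  1.69]
-1.56 bar [-0.68  0.19  1.52 -0.    1.43  0.88]
-1.56 block [-0.49 -0.07  1.8  -0.    1.41  1.07]
1.87 tray [ 0.13 -0.12  1.84 -0.    1.42 -1.74]
1.87 bar [-0.68  0.19  1.52 -0.    1.43 
[... 1203 characters left out ...]
 -1 [ 0.05 -0.18  1.78  0.42  1.46  1.75]
h 1.2 -1.8 1 [-0.12 -0.18  1.89  0.83  1.45 -1.65]
h 1.2 -1.8 -1 [-0.12 -0.18  1.89  0.83  1.45  1.49]
h 1.2 -1.57 1 [-0.19 -0.15  1.95  1.06  1.49 -1.79]
h 1.2 -1.57 -1 [-0.19 -0.15  1.95  1.06  1.49  1.35]
h 1.57 -2.2 1 [-0.25 -0.2   1.87  0.79  1.57 -1.71]
h 1.57 -2.2 -1 [-0.25 -0.2   1.87  0.79  1.57  1.43]
h 1.57 -1.8 1 [-0.37 -0.11  1.95  1.15  1.66 -1.9 ]
h 1.57 -1.8 -1 [-0.37 -0.11  1.95  1.15  1.66  1.24]
h 1.57 -1.57 1 [-0.4  -0.04  1.99  1.34  1.74 -2.  ]
h 1.57 -1.57 -1 [-0.4  -0.04  1.99  1.34  1.74  1.15]
(np.float32(-21.64246), np.float64(0.546), np.float64(0.098), np.float64(-0.13999999999999996)) [ 0.54635217  0.09877547 -0.14733447]
```

```bash
python3 - <<'E'
from h import *
ims=[]
for n,(u0,v0) in (("top",(150,155)),("scene",(245,180))):
    p=vision.snapshot(n)
    S=6; im=cv2.resize(p["frame"][v0:v0+75 if n=="top" else v0+100,u0:u0+125 if n=="top" else u0+160],None,fx=S if n=="top" else 5,fy=S if n=="top" else 5,interpolation=2); S=S if n=="top" else 5
    for pts,col in (([(-.061,-.165,.045),(.061,-.165,.045),(.061,.165,.045),(-.061,.165,.045)],(255,0,0)),([(-.056,-.16,.006),(.056,-.16,.006),(.056,.16,.006),(-.056,.16,.006)],(0,255,0)),([(-.056,.006,.042),(.056,.006,.042),(.056,.006,.042)],(0,0,255)),([(-.045,.2,.09),(.045,.2,.09)],(255,255,0))):
        uv=proj(p,np.array([tw(*a) for a in pts])); uv=((uv-[u0,v0]+.5)*S-.5).astype(np.int32)
        cv2.polylines(im,[uv],True,col,1)
    save(f"ov_{n}.png",im)
E
```

```text
(no output)
```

View pics/ov_top.png

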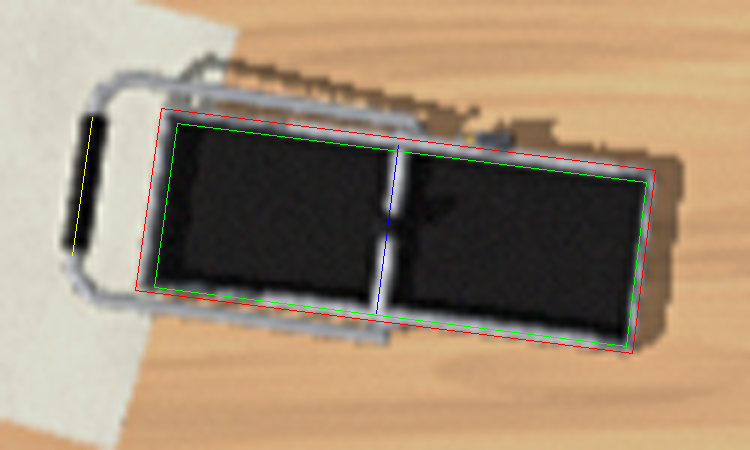

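View pics/ov_scene.png

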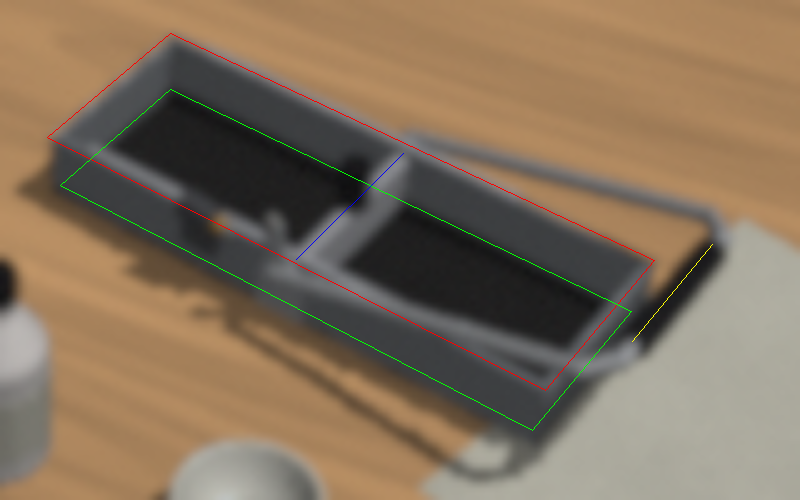

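The overlay fits to within 3 mm. The divider sits at tray y≈+0.006 and the handle at about 0.24 rad. Now I slide the divider.

```bash
python3 - <<'E'
from h import *
Q=down(YAW+np.pi/2)
command_gripper(.05)
bot.goto(tw(-.001,.006,.22),Q); st("above")
bot.line_to(tw(-.001,.006,.133),v=.12); st("down")
command_gripper(.0); st("grip")
bot.line_to(tw(-.001,-.055,.133),v=.06); st("slid")
command_gripper(.05); bot.line_to(tw(-.001,-.055,.24),v=.2); st("up")
# bar
a=-np.pi/2+.012
bot.goto([.551,-.416,.24],down(a)); st("bar above")
p=vision.snapshot("top");
im=rectify(p,.40,.66,-.08,.32,.045,1500); save("div.png",im)
print([ (r["point"],r["confidence"]) for r in nets.place_of("divider_knob",p)])
E
```

```text
above t 5.76 [0.5386 0.1016 0.22  ] F [ 0.3 -0.8  0.1] w 0.0499 q6 -1.28
down t 6.63 [0.5388 0.1021 0.1338] F [-0.7  0.3  0.6] w 0.0498 q6 -1.28
grip t 7.26 [0.5385 0.1022 0.1331] F [-0.9  0.9  1.4] w 0.0179 q6 -1.28
slid t 8.43 [0.5288 0.0406 0.1331] F [-3.6 -0.8  6.2] w 0.0171 q6 -1.39
up t 9.83 [0.5288 0.0418 0.2387] F [ 0.3 -0.8 -1.5] w 0.0500 q6 -1.39
bar above t 11.78 [ 0.5512 -0.4155  0.2397] F [ 0.1  0.1 -0.4] w 0.0503 q6 0.87
[([0.5265, 0.042, 0.0629], 0.42), ([0.5113, -0.2463, 0.0003], 0.26), ([0.5482, -0.4162, 0.0079], 0.2)]
```

View pics/div.png

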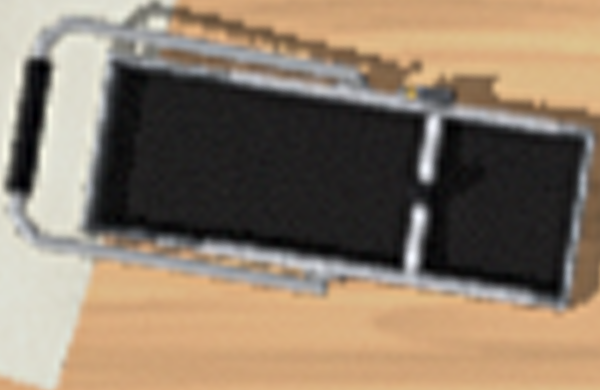

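```bash
cat >> h.py <<'E'
def lower(xy,z0,z1):
    f0=get_state()["wrist_force"][2]
    z=z0
    while z>z1:
        z-=.001; bot.line_to([*xy,z],v=.02)
        s=get_state(); 
        if abs(s["wrist_force"][2]-f0)>4: break
    st("touch z=%.4f df=%.1f"%(z,s["wrist_force"][2]-f0))
E
python3 - <<'E'
from h import *
bot.line_to([.551,-.416,.0875],v=.15); st("down")
command_gripper(0.0); st("grip")
bot.line_to([.551,-.416,.25],v=.2); st("lift")
p=vision.snapshot("scene"); save("lift.png",cv2.resize(p["frame"][60:300],None,fx=1.5,fy=1.5))
Y=.053
bot.goto(tw(0,Y,.25),down(YAW)); st("over")
bot.line_to(tw(0,Y,.12),v=.12)
p=vision.snapshot("scene"); save("over.png",cv2.resize(p["frame"][160:300,220:420],None,fx=4,fy=4)); st()
E
```

```text
down t 13.05 [ 0.5514 -0.4163  0.0886] F [-0.6  0.4  1.5] w 0.0500 q6 0.88
grip t 13.62 [ 0.5511 -0.4162  0.0878] F [-0.4 -1.   2.9] w 0.0215 q6 0.88
lift t 14.58 [ 0.5507 -0.4157  0.2481] F [ 0.5  0.5 -5.1] w 0.0218 q6 0.88
over t 16.67 [0.5469 0.1477 0.25  ] F [ 0.  -1.2 -4.7] w 0.0219 q6 0.37
 t 17.95 [0.547  0.1485 0.1209] F [ 0.3  0.  -5.2] w 0.0215 q6 0.37
```

View pics/over.png

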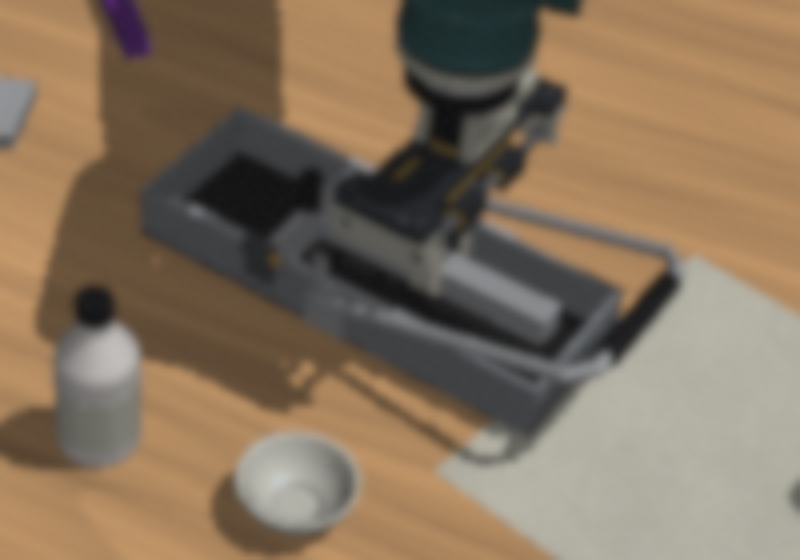

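The bar hangs over the handle-side compartment, clear of the end wall and divider. I'm lowering it now.

```bash
python3 - <<'E'
from h import *
Y=.053; xy=tw(0,Y,0)[:2]
bot.line_to([*xy,.098],v=.08); st()
lower(xy,.097,.0915)
command_gripper(.045); st("open")
bot.line_to([*xy,.24],v=.15); st("up")
b=[.512,-.2435]
bot.goto([*b,.22],down(-np.pi/2+.3)); st("above block")
for n in("top","scene"):
    p=vision.snapshot(n)
    if n=="top": save("bar_in.png",rectify(p,.40,.66,-.08,.32,.03,1500))
    else: save("bar_in_s.png",cv2.resize(p["frame"][160:300,220:420],None,fx=4,fy=4))
E
```

```text
t 18.38 [0.5463 0.1483 0.0972] F [ 1.  -0.  -4.3] w 0.0218 q6 0.37
touch z=0.0930 df=9.2 t 19.38 [0.5467 0.1484 0.0937] F [-5.1 -2.4  4.9] w 0.0217 q6 0.37
open t 19.98 [0.5466 0.1484 0.093 ] F [-0.2 -0.6 -0.8] w 0.0450 q6 0.37
up t 21.12 [0.5463 0.1483 0.2389] F [-0.3  0.2  0.2] w 0.0448 q6 0.37
above block t 22.58 [ 0.5124 -0.2427  0.22  ] F [ 0.5 -0.3 -0.4] w 0.0449 q6 0.78
```

View pics/bar_in.png

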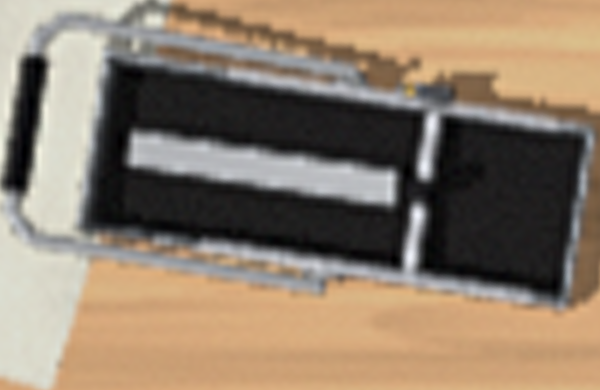

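View pics/bar_in_s.png

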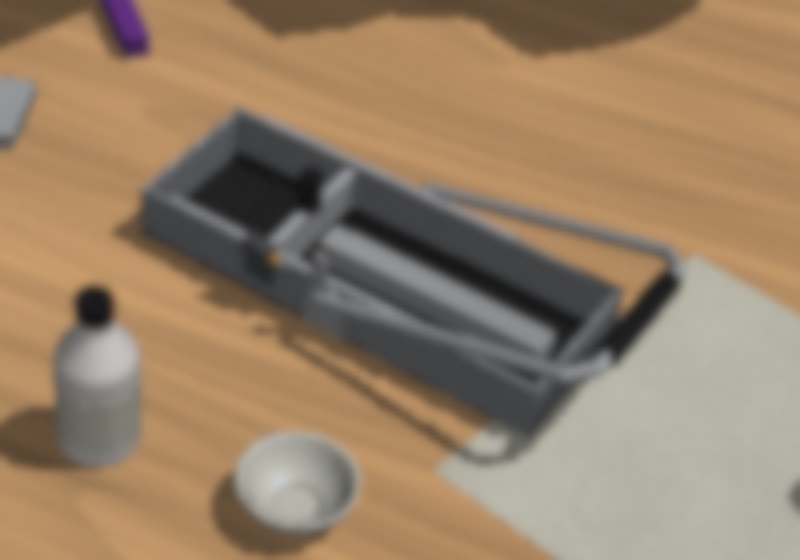

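```bash
python3 - <<'E'
from h import *
command_gripper(.075)
b=[.512,-.2435]
bot.line_to([*b,.0875],v=.15); st("down")
command_gripper(0.0); st("grip")
bot.line_to([*b,.22],v=.2); st("lift")
xy=tw(0,-.110,0)[:2]
bot.goto([*xy,.22],down(YAW)); st("over")
bot.line_to([*xy,.14],v=.12)
p=vision.snapshot("scene"); save("over2.png",cv2.resize(p["frame"][160:300,220:420],None,fx=4,fy=4)); st()
E
```

```text
down t 24.41 [ 0.5124 -0.2437  0.0885] F [-0.1 -0.3 -0. ] w 0.0748 q6 0.78
grip t 24.94 [ 0.5121 -0.2436  0.0878] F [-0.6 -0.2  4.1] w 0.0492 q6 0.78
lift t 25.76 [ 0.5116 -0.2432  0.2183] F [ 0.6 -0.1 -5. ] w 0.0494 q6 0.78
over t 26.68 [ 0.5217 -0.0133  0.2194] F [-0.3 -0.1 -5.1] w 0.0498 q6 0.08
 t 27.54 [ 0.5222 -0.0128  0.141 ] F [ 0.3 -1.  -4.3] w 0.0494 q6 0.08
```

View pics/over2.png

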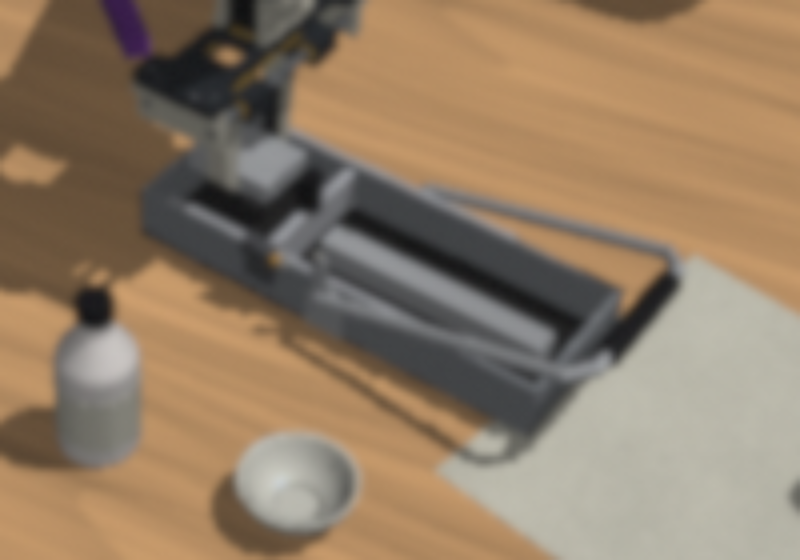

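The block is aligned over its compartment, so I'm lowering it.

```bash
python3 - <<'E'
from h import *
xy=tw(0,-.110,0)[:2]
bot.line_to([*xy,.098],v=.08); st()
lower(xy,.097,.0915)
command_gripper(.060); st("open")
bot.line_to([*xy,.25],v=.15); st("up")
bot.goto([.45,-.15,.35],down(YAW)); st()
G=[]
for n in("top","scene"):
    p=vision.snapshot(n)
    if n=="top": save("blk_in.png",rectify(p,.40,.66,-.08,.32,.03,1500))
    else: save("blk_in_s.png",cv2.resize(p["frame"][160:300,220:420],None,fx=4,fy=4))
    for r in nets.place_of("handle_grip",p): 
        t=wt(r["point"]); print(n,r["point"],r["confidence"],t,np.arctan2(r["point"][2]-.04,t[1]))
E
```

```text
t 28.22 [ 0.5218 -0.0127  0.098 ] F [ 0.   0.6 -4.7] w 0.0498 q6 0.08
touch z=0.0930 df=11.7 t 29.22 [ 0.5218 -0.0127  0.0938] F [-6.8  0.6  7. ] w 0.0496 q6 0.08
open t 29.66 [ 0.5218 -0.0127  0.0931] F [-0.3  0.6  0.4] w 0.0599 q6 0.08
up t 30.86 [ 0.5215 -0.0127  0.2489] F [-0.   0.2  0. ] w 0.0604 q6 0.08
 t 31.62 [ 0.4503 -0.1496  0.3488] F [ 0.2  0.2 -0.2] w 0.0602 q6 -0.22
top [0.5675, 0.295, 0.087] 0.94 [-0.00166712  0.20109505] 0.22959890543109482
top [0.779, -0.14, -0.0016] 0.27 [ 0.27365784 -0.19659002] -2.9330609739192095
top [0.761, -0.0057, 0.0013] 0.2 [ 0.23540029 -0.06660213] -2.6152142085356496
scene [0.5679, 0.2908, 0.0877] 0.73 [-0.0006317   0.19700508] 0.23755397284551003
scene [0.543, 0.1479, 0.0041] 0.4 [-0.00346232  0.05197954] -0.6044275240172993
```

View pics/blk_in.png

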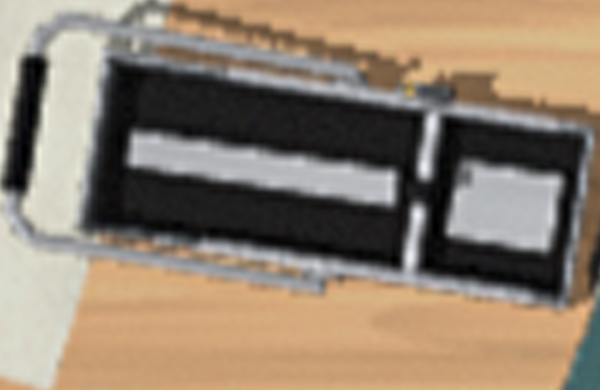

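View pics/blk_in_s.png

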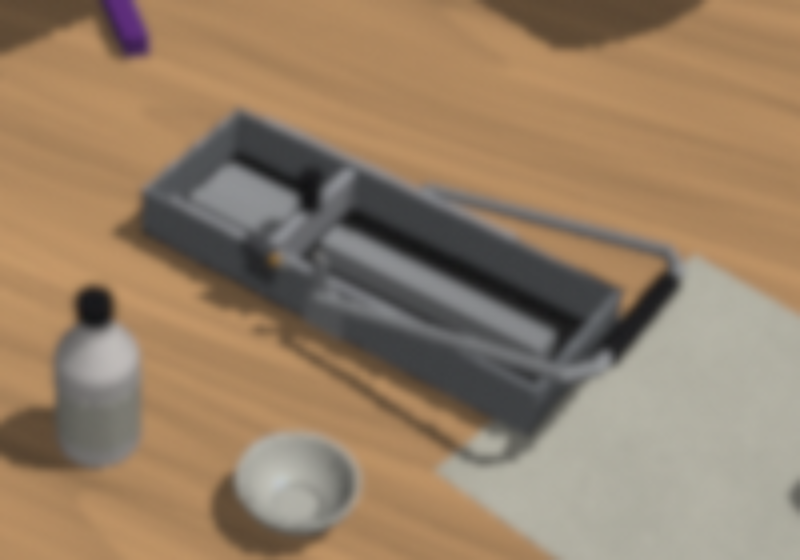

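Both pieces are flat in their own compartments and the handle is at about 0.235 rad. Now the handle: I grip the sleeve with the tool tilted and follow the arc, turning the tool with it.

```bash
cat >> h.py <<'E'
TH0=.235; PH0=-2.25
e=lambda a:tw(0,np.cos(a),0)-tw(0,0,0)+np.array([0,0,np.sin(a)])
def hp(th,back=0.,sg=1,r=.205):
    ph=PH0+th-TH0; zd=e(ph); s=tw(0,r*np.cos(th),.04+r*np.sin(th))
    return s-(.065+back)*zd, quat(zd,sg*e(ph+np.pi/2))
E
python3 - <<'E'
from h import *
j=get_state()["joints"]
command_gripper(.045)
P,Q=hp(TH0,.16); bot.goto(P,Q); st("pre")
P,Q=hp(TH0,.06); bot.line_to(P,v=.15); st("near")
p=vision.snapshot("scene"); save("hpre.png",cv2.resize(p["frame"][140:300,240:440],None,fx=4,fy=3.75))
p=vision.snapshot("top"); save("hpre_t.png",cv2.resize(p["frame"][140:260,120:280],None,fx=4,fy=4))
E
```

```text
pre t 34.35 [0.5911 0.4315 0.2636] F [0.4 0.3 0.7] w 0.0452 q6 -0.80
near t 35.17 [0.5812 0.3709 0.1861] F [0.3 0.8 0.2] w 0.0449 q6 -0.78
```

View pics/hpre.png

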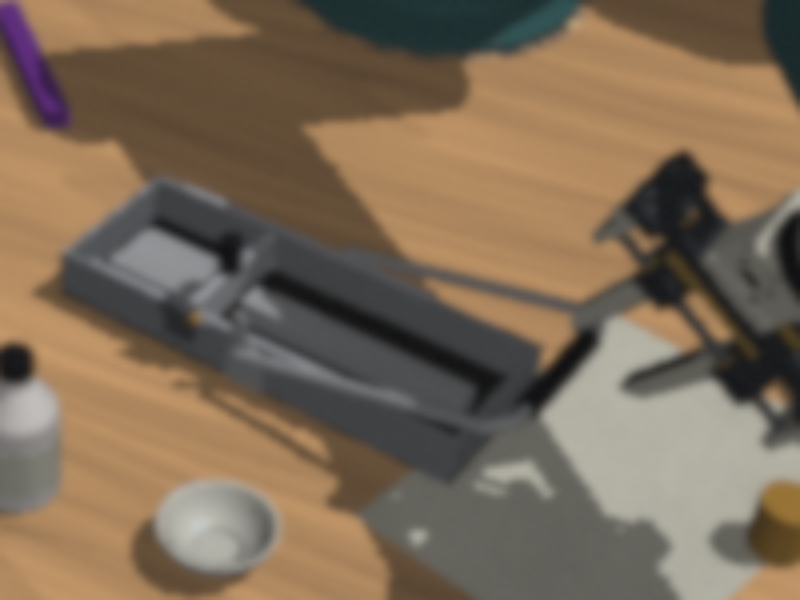

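View pics/hpre_t.png

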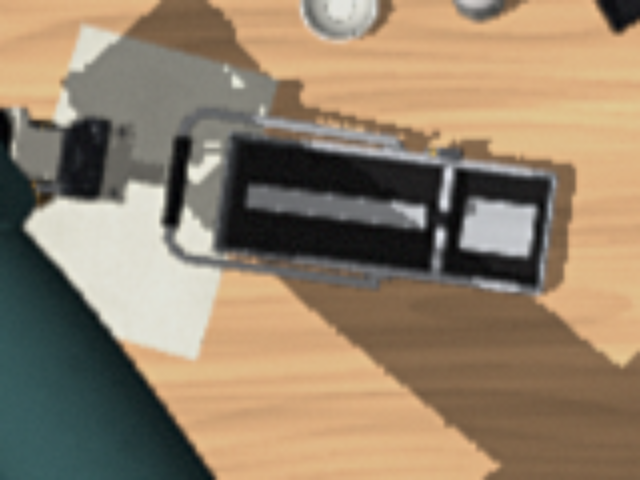

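The fingers straddle the sleeve's axis and are centred along its length in the top view (sleeve ~(178,180)). I close in, grip and swing.

```bash
python3 - <<'E'
from h import *
P,Q=hp(TH0); bot.line_to(P,v=.1); st("at")
command_gripper(0.); st("grip")
for th in np.arange(.335,1.2,.1):
    P,Q=hp(th); bot.line_to(P,Q,v=.12); s=st("th %.2f"%th)
    if np.linalg.norm(s["wrist_force"])>35: break
E
```

```text
at t 36.02 [0.5753 0.3336 0.1389] F [ 0.1 -0.3  0.8] w 0.0450 q6 -0.77
grip t 36.58 [0.5752 0.3341 0.1384] F [0.7 7.1 0.1] w 0.0170 q6 -0.77
th 0.34 t 36.95 [0.5734 0.3227 0.1632] F [-0.4  6.3  1.3] w 0.0173 q6 -0.80
th 0.44 t 37.32 [0.5713 0.3094 0.1855] F [-1.2  5.5  3.1] w 0.0167 q6 -0.83
th 0.54 t 37.68 [0.5689 0.294  0.2063] F [-1.1  6.9  3.6] w 0.0171 q6 -0.87
th 0.64 t 38.05 [0.5662 0.2766 0.2255] F [-1.2  6.9  4.4] w 0.0174 q6 -0.92
th 0.74 t 38.42 [0.5632 0.2574 0.2428] F [-2.   5.5  4.4] w 0.0169 q6 -0.97
th 0.84 t 38.78 [0.56   0.2366 0.2579] F [-2.   5.1  5. ] w 0.0170 q6 -1.03
th 0.94 t 39.15 [0.5565 0.2144 0.271 ] F [-4.   5.1  5.1] w 0.0174 q6 -1.10
th 1.04 t 39.52 [0.5529 0.1912 0.2816] F [-4.3  4.2  6.5] w 0.0175 q6 -1.17
th 1.14 t 39.88 [0.5492 0.1671 0.2899] F [-6.2  4.4  7.4] w 0.0176 q6 -1.25
```

Smooth, with low forces. I continue to the stop.

```bash
python3 - <<'E'
from h import *
for th in (1.235,1.32,1.4,1.47,1.52,1.55,1.565):
    P,Q=hp(th); bot.line_to(P,Q,v=.08); s=st("th %.2f"%th)
    if np.linalg.norm(s["wrist_force"])>35: break
bot.dwell(.2); st()
for n in("top","scene"):
    p=vision.snapshot(n); save(f"hup_{n}.png",cv2.resize(p["frame"][100:300,180:430],None,fx=3,fy=3))
    for r in nets.place_of("handle_grip",p)[:2]: print(n,r["point"],r["confidence"],wt(r["point"]))
E
```

```text
th 1.24 t 40.36 [0.5453 0.1426 0.2957] F [-6.2  5.1  6.7] w 0.0173 q6 -1.34
th 1.32 t 40.78 [0.5419 0.1209 0.2986] F [-8.9  5.4  7.3] w 0.0169 q6 -1.42
th 1.40 t 41.19 [0.5388 0.1003 0.2998] F [-10.8   3.7   9. ] w 0.0176 q6 -1.49
th 1.47 t 41.57 [0.536  0.0822 0.2993] F [-5.7  0.4  7. ] w 0.0170 q6 -1.55
th 1.52 t 41.88 [0.534  0.0694 0.2982] F [-7.8 -0.8  6.4] w 0.0171 q6 -1.59
th 1.55 t 42.12 [0.5328 0.0618 0.2972] F [-9. -1.  7.] w 0.0170 q6 -1.62
th 1.56 t 42.38 [0.5322 0.0582 0.2967] F [-7.7 -0.1  6.9] w 0.0168 q6 -1.63
 t 42.58 [0.5322 0.0582 0.2967] F [-7.8 -1.7  7.3] w 0.0171 q6 -1.63
top [0.537, 0.0979, 0.2472] 0.47 [-0.00177204  0.0016492 ]
scene [0.5363, 0.0955, 0.2435] 0.69 [-0.0020981  -0.00082945]
scene [0.5464, 0.1484, 0.0215] 0.54 [-0.00017824  0.05299187]
```

View pics/hup_scene.png

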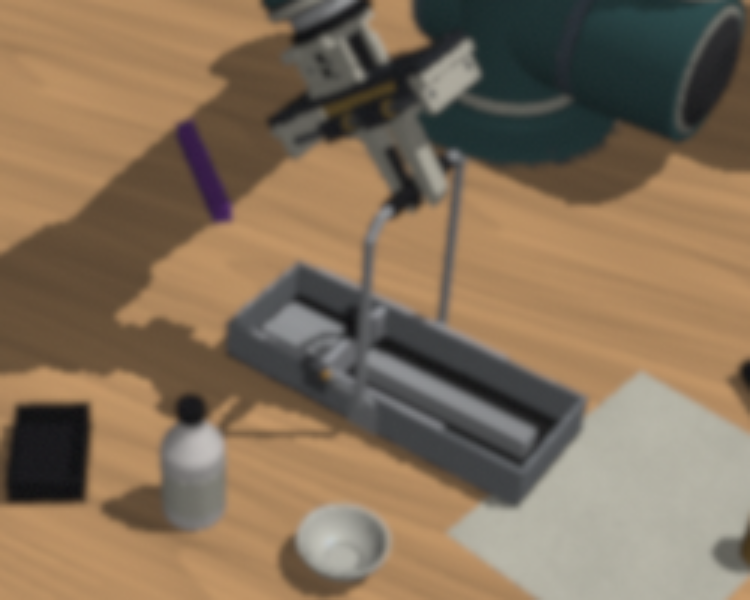

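```bash
python3 - <<'E'
from h import *
for th in (1.575,1.585,1.595):
    P,Q=hp(th); bot.line_to(P,Q,v=.05); s=st("th %.3f"%th)
    if s["wrist_force"][1]>8: break
th0=th
command_gripper(.04); st("open")
P,Q=hp(th0,.10); bot.line_to(P,v=.12); st("back")
P2=P+np.array([0,0,.08]); bot.line_to(P2,v=.15)
bot.goto([.40,-.30,.35],down(YAW)); st("away")
for n in("top","scene"):
    p=vision.snapshot(n); save(f"fin_{n}.png",cv2.resize(p["frame"][100:300,180:430] if n=="scene" else p["frame"][110:260,150:350],None,fx=3,fy=3))
    for r in nets.place_of("handle_grip",p)[:2]: print(n,r["point"],r["confidence"],wt(r["point"]))
    for z,y in ((.245,0),): print(proj(p,[tw(0,y,z),tw(0,.02,.244)]))
E
```

```text
th 1.575 t 43.02 [0.532  0.057  0.2962] F [-0.9 18.3  2.4] w 0.0170 q6 -1.64
open t 43.62 [0.5323 0.0556 0.2963] F [-0.5  0.2  0.5] w 0.0397 q6 -1.64
back t 44.61 [ 0.5229 -0.0047  0.3746] F [-0.3 -0.   0.3] w 0.0403 q6 -1.66
away t 46.70 [ 0.4003 -0.2996  0.3499] F [ 0.1  0.4 -0.1] w 0.0398 q6 -0.54
top [0.537, 0.0954, 0.246] 0.76 [-0.00139104 -0.0008216 ]
top [0.5378, 0.0999, -0.0008] 0.64 [-0.0012862   0.00374776]
[[210.62698935 188.61712586]
 [205.05000942 187.93757592]]
scene [0.5356, 0.0937, 0.2435] 0.69 [-0.00251559 -0.0027151 ]
[[318.20593588 161.74017686]
 [324.79903194 164.84366253]]
```

View pics/fin_scene.png

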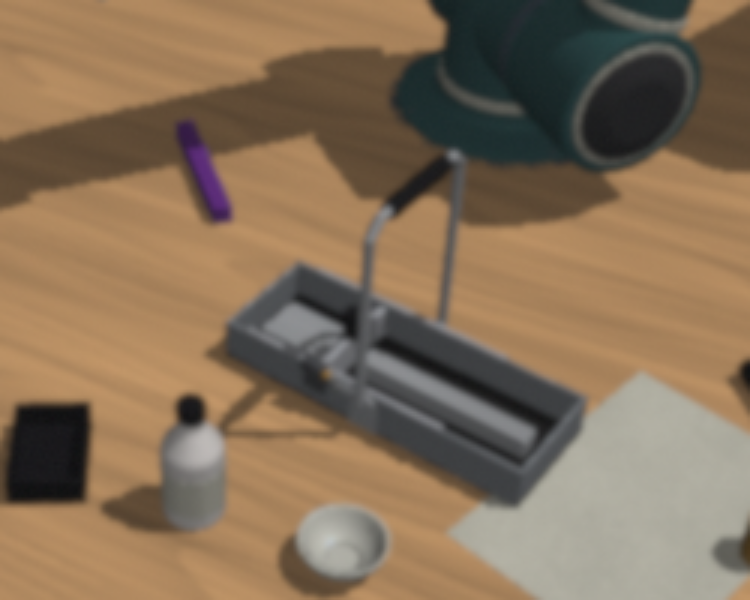

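View pics/fin_top.png

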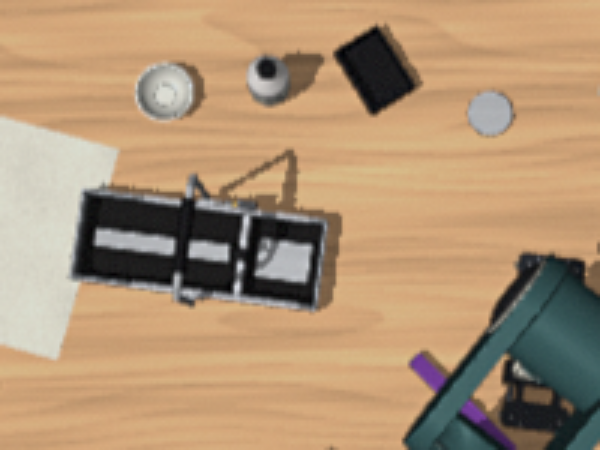

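```bash
python3 - <<'E'
from h import *
bot.dwell(.3); workorder.sign_off(); st("done")
E
```

```text
the job is handed in; nothing more can be done
the job is handed in; nothing more can be done
```

The tray is packed, the handle is up in its detent, and I handed the job in at about 47 s of the 72 s allowed. The hand-in reports no verdict.

- **Divider:** I slid it by its knob to about q = 0.075, inside the range where both pieces fit.
- **Bar and block:** The bright bar went on the handle side and the block on the other side. Each was set down in 1 mm steps until contact (force rise of 9–12 N) before release. Both look flat in the pictures and lie within their own compartments.
- **Handle:** I gripped the sleeve and followed the arc until it met the end stop, with the wrist force peaking at about 18 N. After release, the networks put the grip centre within 3 mm of tray y = 0 at a height of 244–246 mm. That is upright, as the pictures also show.
- **Everything else:** The purple look-alike bar, bottle, bowl, black box and disc look unmoved in the final views. The brass weight, screwdriver and caliper were partly or wholly outside those views. The arm never worked close to the screwdriver or caliper, but it did pass near the weight when gripping the handle.

One check disagreed: my gradient fit of the tray rim came out about 8 mm off in x. I did not use it and kept the estimate that matched the overlay and the networks.

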